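# Offer the parrot its warm corn with the kitchen tongs

## Task

Give the parrot its warm corn: turn the food warmer's knob to the off mark (the single dot), then pick up the kitchen tongs and with them take the piece of corn cob off the hot plate, never touching the corn with the gripper itself. Carry it to the perch and hold it still in the tongs about 10 cm above the middle of the plastic perch bar, and finish while still holding it there, with the warmer off. Leave everything else where it stands.

Things in the scene. Friction and masses are not known exactly. Their poses are not given: they have to be found in the camera images.
- selector_grip (a point): Knob of the food warmer: black disc 44 mm wide, 10 mm high, with an upright bar grip 44 mm long, 11 mm thick, 19 mm high. The point is on the vertical turning axis, half-way up the bar, 20.5 mm above the warmer's top (bar top 9 mm above the point, disc's upper face 10 mm below). x along the bar to the end with the white pointer line, z up; turns with the knob.
- selector (a joint): Turn of the knob in rad, growing clockwise seen from above. It clicks into three detents: 0 = off (pointer at the single dot, counter-clockwise end), 0.7 = low (one bar), 1.4 = high (two bars). It starts in low or high. It takes about 0.1 N m to turn and snaps into the nearest detent when let go.
- warmer: Electric food warmer, fixed: steel box 210 mm (x) by 380 mm (y), its top 45 mm above the work surface; a small black handle stands 13 mm out of each y end. Origin at the centre of its underside. The black glass hot plate is flush with the top and covers y from -179 to +83 mm; the aluminium strip with the knob (axis at x 0, y +140 mm) lies beyond it.
- corn_center (a point): Piece of corn on the cob standing on a cut face on the hot plate: yellow upright cylinder 36 mm across and 38 mm high, about 50 g. The point is its centre, half-way up (19 mm above the plate); z up along the cob.
- tongs_grip (a point): Bare steel kitchen tongs, 205 mm long, 90 g, lying on their side: two flat spring-spread arms 22 mm high with black rubber grip sleeves 50 mm long on the outside. The point is midway between the sleeves' middles, half-way up (11 mm above the work surface), 100 mm from the hinge: grip here across both sleeves, 59 mm wide when open. x to the jaws, y across the arms, z up.
- tongs_jaw (a point): Middle of the gap between the tongs' jaws, half-way up, 73 mm along x from the grip point. The jaws are straight plates 22 mm high from 23 mm behind to 24 mm ahead of it, then 10 mm lips turned inward 5 mm. Their inner faces are 67 mm apart when open (63 mm between the lips) and close by about 3.5 mm for each 2 mm taken off the width at the grip point. Axes as there.
- tongs_left (a joint): How far each arm of the tongs is closed, in rad (both arms move evenly about the middle plane): 0 = open, at rest; about 0.09 with the jaws on the corn, the tongs then being about 41 mm wide at the grip point; 0.145 = shut. The spring presses each arm outward with about 7 N at the grip point when just squeezed, 10 N when on the corn: grip the closed tongs with 20 N or more.
- perch (a point): Parrot perch, fixed: white plastic bar 20 mm thick and 120 mm long, level, on a short post in an aluminium clamp that grips the edge of a pine board. The point is the centre of the bar, 120 mm above the work surface; x along the bar, z up. The board (220 mm along x, 150 mm wide, top 46 mm above the work surface) lies on the -y side of the bar.
- katori: Small steel bowl (katori), bystander, standing on the hot plate beside the corn: 66 mm across, 32 mm high; origin at the centre of its underside.
- saucer: Blue ceramic saucer, bystander: 140 mm across, 20 mm high; origin under its centre.
- stick: Silicone chew stick, bystander, lying: 120 mm long, 20 mm thick, along its x; origin under its middle.
- hexblock: Pine hexagon block, bystander: 45 mm across the flats, 30 mm high; origin under its centre.
- pellet_jar: Glass jar with a steel cap, bystander: 90 mm across, 130 mm high; origin under its centre.
- tumbler: Steel tumbler, bystander: 70 mm across, 100 mm high; origin under its centre.
Mind the look-alikes: they are no part of the job. Of the things shaped like the part that bears corn_center, the yellow one is meant.

How it is judged (in metres and radians):
On the way, in this order (a step that is already met when the one before it is completed fails the run):
1. the knob is turned to off while the corn still stands on the plate (value of joint selector between -0.15 and 0.15 rad and distance of corn_center from where it was at the start of the episode below 0.03 m), for 0.2 s.
2. the corn is lifted off the plate in the tongs (height (world z) of corn_center above 0.09 m and contact force between each of corn, the fingers and tongs above 1 N and contact force between corn and warmer below 0.05 N and value of joint selector below 0.15 rad), for 0.2 s.
At the end, for the whole second after the job is handed in: The knob rests at off (within 0.15 rad); the corn is held in the tongs, which the gripper holds; its centre is within 35 mm sideways of the middle of the perch bar and 65 to 135 mm above the bar's centre, still (under 30 mm/s), touching neither the gripper nor the perch (horizontal distance between corn_center and perch below 0.035 m and z of corn_center in the frame of perch between 0.065 and 0.135 m and contact force between each of corn, the fingers and tongs above 1 N and contact force between corn and the fingers below 0.1 N and contact force between corn and perch_stand below 0.05 N and linear speed of corn below 0.03 m/s and value of joint selector between -0.15 and 0.15 rad); the arm keeps its last pose, push and grip.
It fails at once if the robot touches the corn itself (contact force between any of the fingers, the arm and corn above 0.5 N).
It fails at once if a bystander is moved by more than 30 mm (distance of any of katori, saucer, stick, hexblock, pellet_jar, tumbler from where it was at the start of the episode above 0.03 m).
It also fails if it takes over 64 s, if anything falls off the work surface, if the arm or the gripper's body presses on something with over 40 N, if the wrist force passes 120 N, or if a joint passes its speed limit or range.

## Robot

A 6-joint arm with a two-finger parallel gripper is mounted at the origin on the work surface. World frame = base frame: x ahead of the robot, y to its left, z up, the work surface at z = 0. Lengths are in mm, angles in rad, forces in N, time in s.
With the tool pointing down it reaches from about 275 to 750 mm from the base axis. Payload 10.2 kg.
Tool frame: the origin (TCP) lies between the finger pads; the fingertips stand 17 mm ahead of it and the grasp point (between the pads) lies 2 mm behind it (tips_ahead is the distance from the TCP to the fingertips, in mm); z points along the fingers, y is the line along which they close (so a half turn about z gives the same grasp; the last joint's range is limited). The gripper opens to 85 mm and grips with 20 to 120 N. Pads are 22 mm wide; open, the fingers measure 114 mm over their backs; the gripper's body (76 mm by 85 mm) begins 54 mm behind the grasp point. The pads swing forward as they close: fully open they stand 13 mm farther back than shut.
Start: joints at [-0.223, 0.313, 1.498, -0, 1.331, -0.223], TCP at [525.006, -0.014, 248.294] pointing down, gripper open.
Joint ranges: [-2.94, 2.94], [-0.97, 2.17], [0.19, 2.56], [-1.23, 4.37], [0.02, 3.11], [-2.88, 2.88]. Speed limits (rad/s): [2.39, 2.39, 3.01, 3.14, 3.14, 3.14].

## Interface

Orientations are given as a unit quaternion [w, x, y, z].
In Python, from rig import sense, capture, finish_job, boxes_of, tips_ahead gives the robot as it stands.
- The arm moves only by the tool drive_tool, never from a script. Its argument "commands" is text: rows parted by semicolons, each of 7 numbers parted by spaces: the shift along the world's x, y, z in units of 0.1 m (1.0 is 0.1 m), then the turn, a rotation vector about the world's x, y, z in units of pi/4 rad (1.0 is pi/4 rad), then the opening in per cent of the stroke, from 0 (shut) to 100 (fully open). A call has 1 to 20 rows; each row shifts and turns the commanded pose from where the row before left it; what a row does not reach is not made up. A row lasts 1/12 s, in which the tool goes at most 41.7 mm and 7.16 degrees, less where a joint would pass 70% of its speed; a pose out of reach is approached as far as the arm can. A call with a number of a shift or a turn outside -1 to 1 is refused whole. A call with a gripper value outside its range is refused whole. The fingers move at their own pace and stop on an object; "force" is the grip in N (left out, the last holds). Time passes only in rows, so rows that do not move let the fingers close. It gives the time, the measured TCP pose, the force, the opening and the grip force at its end, in the units of the state.
- sense(): the state, without advancing time (a new reading comes with each control period).
- capture(name): name is "scene" or "side" or "wrist"; returns a dict with "pixels" (480x640x3 uint8, blue, green, red), "fov_y" (degrees; the focal length in pixels is half the picture's height over the tangent of half this angle, whatever the lens; pixels are square), "cx", "cy" (the principal point, pixels), "k1" (the pictures are not rectified: a ray, as slopes to the right and down, at radius r is drawn at 1 + k1 r^2 times it, then the intrinsics apply), "position" and "attitude" of the camera in the world; the wrist camera has in their place "tool_from_camera" (4x4, takes a point from camera to tool coordinates, whose origin is the TCP and whose axes are the flange's). Camera axes: x right, y down, z forward; pixel columns grow to the right and rows downward; lengths in mm; the calibration is good to about 2 mm. A picture is of the moment at which its call begins: read the wrist's pose just before it. There is no depth.
- finish_job(): hands the job in; it is judged then, once.
Trained networks look in a picture, given as the dict that the camera call returned (one of the last four; its "shot" number tells which), for a name from the list of things; names that differ only in an ending like _2 or _b are one class to them, and where a whole thing is asked for, a point or a joint stands for the part that bears it (a point fixed in the world has none). Each returns a list of dicts, best first, with "confidence" (0 to 1); they miss things now and then, are a little off and sometimes report something else, mostly with a low value. They report only what shows in the picture. A call takes as long as a camera call. They do not tell look-alikes from the thing itself.
- boxes_of(picture, name): "position" ([column, row] in pixels, amid what is visible of it).
The state is a dict: "time_s": time; "joints": joint angles; "dq": joint speeds; "tau": joint torques, N m; "eef_pos": TCP position; "ee_rot": TCP orientation; "force": force on the tool from outside, world axes, zero at the start; "wrist_torque": the same for the moment, N m; "grip_width": opening from 0.0 (shut) to 1.0 (fully open); "grip_force": force on a finger pad.
Only numpy, scipy, OpenCV 4.12 (cv2) and the standard library are available. Lean on these libraries where they do the work, as an engineer would, in place of code of your own. Each camera call takes 0.05 s, during which the arm holds its last target. There are 200 camera calls.

## Working session

There is one attempt and no reset: what is moved stays moved. The work goes in short steps, Python scripts to look and compute and a tool call to move; the robot and the scene stay as the last step left them, time stands still between calls to the robot, and variables do not carry over. Pictures are saved under pics/ and viewed, at most 10 in all, crops included, and the job is handed in when it is done.

Besides the shell and the picture viewer there is one more tool, called after "Request:" as name(argument=value, ...) on one line, values as JSON. drive_tool: Moves the arm, as the interface text tells. Shifts and turns lie within -1 to 1; 1 stands for 0.1 m of shift or pi/4 rad of turn. Its arguments: {"type":"object","properties":{"commands":{"type":"string"},"force":{"type":"number"}},"required":["commands"]}

```bash
mkdir -p pics; ls; cat > h.py <<'E'
import numpy as np, cv2
from scipy.spatial.transform import Rotation as R
from rig import sense, capture, finish_job, boxes_of, tips_ahead
def campose(p, s=None):
    if 'position' in p:
        a=np.array(p['attitude'],float)
        M=R.from_quat(np.r_[a[1:],a[0]]).as_matrix() if a.size==4 else a.reshape(3,3)
        return np.array(p['position'],float),M
    q=s['ee_rot'];Rt=R.from_quat([q[1],q[2],q[3],q[0]]).as_matrix()
    T=np.array(p['tool_from_camera']);return Rt@T[:3,3]+np.array(s['eef_pos']),Rt@T[:3,:3]
def K(p):
    f=p['pixels'].shape[0]/2/np.tan(np.radians(p['fov_y'])/2)
    return np.array([[f,0,p['cx']],[0,f,p['cy']],[0,0,1.]]),np.array([p['k1'],0,0,0,0.])
def ray(p,uv,s=None):
    k,d=K(p);o,M=campose(p,s)
    n=cv2.undistortPoints(np.array([[uv]],float),k,d)[0,0]
    return o,M@np.array([n[0],n[1],1])
def onz(p,uv,z,s=None):
    o,v=ray(p,uv,s);return o+v*(z-o[2])/v[2]
def proj(p,X,s=None):
    k,d=K(p);o,M=campose(p,s)
    c=(np.atleast_2d(X)-o)@M
    return cv2.projectPoints(c,np.zeros(3),np.zeros(3),k,d)[0].reshape(-1,2)
E
cat > a.py <<'E'
from h import *
names="selector_grip warmer corn_center tongs_grip tongs_jaw perch katori saucer stick hexblock pellet_jar tumbler".split()
for c in ["scene","side","wrist"]:
    s=sense();p=capture(c);cv2.imwrite(f"pics/{c}0.png",p['pixels'])
    print(c,p['fov_y'],p['k1'],p.get('position'),p.get('attitude'),p.get('tool_from_camera'))
    for n in names:
        try:
            for b in boxes_of(p,n)[:3]: print(n,np.round(b['position']),round(b['confidence'],2),np.round(onz(p,b['position'],60 if n in('corn_center','selector_grip') else 120 if n=='perch' else 10,s)))
        except Exception as e: print(n,e)
E
python3 a.py
```

```text
pics
scene 48.591465644556706 0.025832649593885135 [1104.86207227 -706.81084905 1124.15058546] [-0.33980088  0.88790324  0.28719314 -0.11697564] None
selector_grip [366. 204.] 0.73 [533. 287.  60.]
selector_grip [340. 368.] 0.73 [ 777. -199.   60.]
warmer [337. 248.] 0.74 [539. 132.  10.]
corn_center [325. 257.] 0.54 [557.  49.  60.]
tongs_grip [271. 310.] 0.7 [ 523. -141.   10.]
tongs_grip [169. 337.] 0.38 [ 371. -351.   10.]
tongs_jaw [265. 309.] 0.92 [ 510. -148.   10.]
perch [200. 402.] 0.67 [ 610. -457.  120.]
perch [338. 247.] 0.34 [596.  54. 120.]
perch [365. 201.] 0.17 [557. 240. 120.]
katori [352. 226.] 0.62 [524. 229.  10.]
saucer [338. 370.] 0.72 [ 761. -182.   10.]
stick [372. 311.] 0.86 [735.   4.  10.]
hexblock [172. 333.] 0.58 [ 370. -338.   10.]
hexblock [202. 402.] 0.35 [ 559. -426.   10.]
pellet_jar [415. 262.] 0.94 [743. 215.  10.]
tumbler [404. 178.] 0.8 [541. 503.  10.]
side 55.97198975152562 0.009722213137354095 [ 192.00315588 -600.86580288  778.23393756] [-0.37683     0.88815386 -0.24268079  0.10142932] None
selector_grip [258. 187.] 0.56 [524. 285.  60.]
warme
[... 756 characters left out ...]
2082525145 -0.017015376773583328 None None [[ 1.42374909e-03 -9.57204113e-01 -2.89410192e-01  7.52962326e+01]
 [ 9.99998328e-01  1.03066364e-03  1.51062833e-03 -5.56215573e-01]
 [-1.14769509e-03 -2.89411859e-01  9.57203980e-01 -1.25523488e+02]
 [ 0.00000000e+00  0.00000000e+00  0.00000000e+00  1.00000000e+00]]
warmer [335. 116.] 0.7 [541.  77.  10.]
corn_center [359. 164.] 0.78 [559.  40.  60.]
corn_center [151. 248.] 0.7 [382. -32.  60.]
tongs_grip [313. 349.] 0.66 [ 522. -165.   10.]
perch [363.   5.] 0.56 [552. 139. 120.]
katori [363.   2.] 0.59 [564. 169.  10.]
saucer [553. 344.] 0.86 [ 783. -159.   10.]
stick [533. 196.] 0.68 [734.   4.  10.]
pellet_jar [592.  23.] 0.65 [762. 155.  10.]
```

View pics/scene0.png

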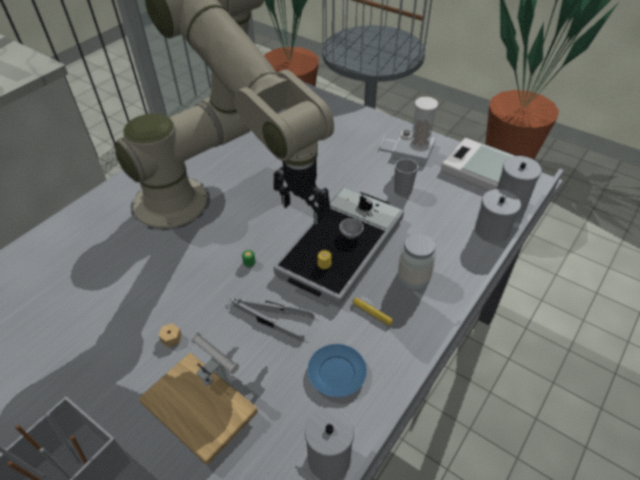

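View pics/wrist0.png

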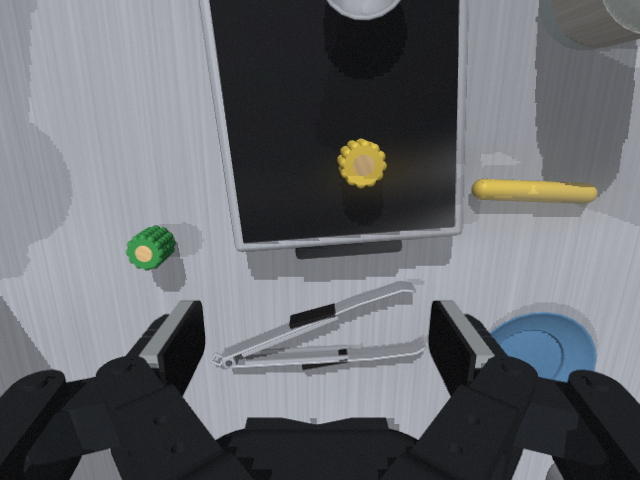

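View pics/side0.png

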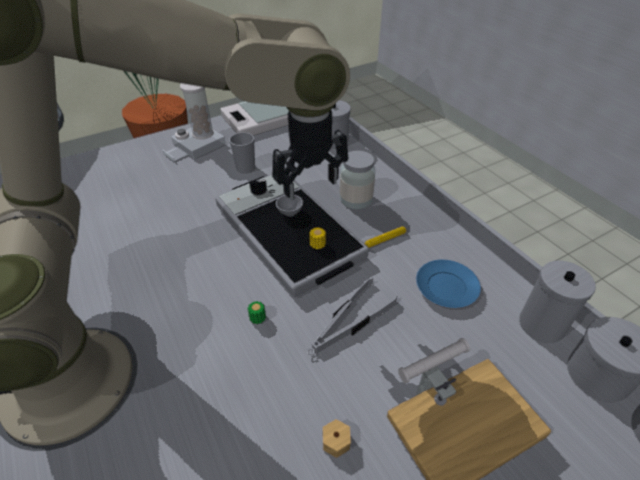

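The scene picture shows the warmer, with yellow corn at (325,257) and the knob near (366,204). The perch bar is near (213,352), with the board beside it. The wrist picture shows the tongs with hinge (228,362) and jaws right at (400,290) and (415,348), and the corn at (360,160). The side view agrees, and the green corn is the decoy.

```bash
cat > b.py <<'E'
from h import *
s=sense();p=capture("wrist")
for n,uv,z in [("hinge",(228,362),22),("armU sleeve mid top",(313,315),22),("armL sleeve mid",(325,356),22),("tipU",(413,286),22),("tipL",(422,345),22),("warmer BL",(239,250),45),("warmer BR",(462,234),45),("warmer L top",(203,3),45),("warmer R top",(466,3),45),("corn top",(363,163),83),("green",(150,248),19)]:
    print(n,np.round(onz(p,uv,z,s),1))
p=capture("scene")
for n,uv,z in [("barA",(196,337),120),("barB",(234,366),120)]: print(n,np.round(onz(p,uv,z),1))
p=capture("side")
for n,uv,z in [("barA",(404,373),120),("barB",(466,346),120)]: print(n,np.round(onz(p,uv,z),1))
E
python3 b.py
```

```text
hinge [ 431.2 -173.1   22. ]
armU sleeve mid top [ 521.7 -117.1   22. ]
armL sleeve mid [ 534.4 -165.5   22. ]
tipU [621.5 -84.8  22. ]
tipL [ 636.1 -152.3   22. ]
warmer BL [455.1 -39.   45. ]
warmer BR [655.4 -23.6  45. ]
warmer L top [438.5 159.5  45. ]
warmer R top [638.7 160.1  45. ]
corn top [559.8  43.2  83. ]
green [362.6 -46.1  19. ]
barA [ 492.6 -350.8  120. ]
barB [ 610.2 -355.5  120. ]
barA [ 492. -350.  120.]
barB [ 612.2 -363.3  120. ]
```

Request:
drive_tool(commands="0 0.3 0 0 0 0 100;0 0.3 0 0 0 0 100;0 0.3 0 0 0 0 100;0 0.3 0 0 0 0 100;0 0.3 0 0 0 0 100;0 0.3 0 0 0 0 100;0 0.3 0 0 0 0 100;0 0.3 0 0 0 0 100;0 0 0 0 0 0 100;0 0 0 0 0 0 100")

```text
time_s: 2.93
eef_pos: [524.7, 241.0, 248.0]
ee_rot: [-0.0, 0.706, 0.708, -0.0]
force: [0.2, -0.7, 0.3]
grip_width: 1.001
grip_force: 0.0
```

```bash
cat > c.py <<'E'
from h import *
s=sense();p=capture("wrist");cv2.imwrite("pics/w1.png",p['pixels'])
for n in ("selector_grip","katori","tumbler","pellet_jar"):
    for b in boxes_of(p,n)[:2]: print(n,np.round(b['position']),round(b['confidence'],2),np.round(onz(p,b['position'],65 if n!='tumbler' else 100,s)))
E
python3 c.py
```

```text
selector_grip [318. 150.] 0.84 [526. 292.  65.]
katori [353. 288.] 0.9 [557. 175.  65.]
katori [321. 146.] 0.39 [528. 296.  65.]
pellet_jar [583. 281.] 0.89 [759. 181.  65.]
```

View pics/w1.png

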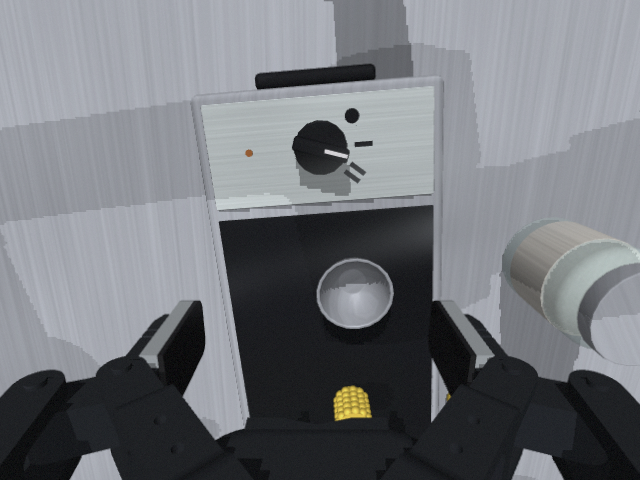

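The knob is at (320,148). Its pointer runs right and slightly down, between the one-bar mark (364,144) and the two bars (354,172), and the dot is at (352,115). I'll work out the angles in the world frame.

```bash
cat > d.py <<'E'
from h import *
s=sense();p=capture("wrist")
def W(uv,z): return onz(p,uv,z,s)[:2]
L=W((196,97),45);Rr=W((443,79),45); BL=np.array([455.1,-39]);BR=np.array([655.4,-23.6])
yaw=np.arctan2(*(Rr-L)[::-1]);print("top edge",L,Rr,np.degrees(yaw))
c=(L+Rr+BL+BR)/4;print("warmer centre",c, "size",np.linalg.norm(Rr-L),np.linalg.norm(L-BL))
kn=c+140*np.array([-np.sin(yaw),np.cos(yaw)]);print("knob from warmer",kn)
g=p['pixels'].max(2);
# disc at z 55: dark blob of the knob
sub=(g<60).astype(np.uint8); sub[:110]=0;sub[195:]=0;sub[:,:285]=0;sub[:,352:]=0
n,l,st,ce=cv2.connectedComponentsWithStats(sub);
i=1+np.argmax(st[1:,4]);print("blob",st[i],ce[i],W(ce[i],58))
w=((g>190)&(p['pixels'].min(2)>190)).astype(np.uint8);w[:140]=0;w[168:]=0;w[:,:318]=0;w[:,352:]=0
n,l,st,ce=cv2.connectedComponentsWithStats(w)
for i in range(1,n):
  if st[i,4]>15:
    ys,xs=np.where(l==i);q=np.array([W((a,b),74.5) for a,b in zip(xs,ys)])
    e=np.linalg.eigh(np.cov(q.T))[1][:,1];print("pointer",st[i],q.mean(0),np.degrees(np.arctan2(*(e*np.sign(e[0]))[::-1])),q.min(0),q.max(0))
for nm,uv in [("dot",(352,115)),("one",(364,144)),("two",(355,172))]:
    v=W(uv,45)-kn;print(nm,v,np.degrees(np.arctan2(v[1],v[0])))
E
python3 d.py
```

```text
top edge [427.83399228 330.92181749] [626.38708278 344.59241744] 3.9386619479241065
warmer centre [541.18026876 153.22855873] size 199.02315204141044 370.9253108531628
knob from warmer [531.56388005 292.89790064]
blob [ 291  118   57   54 2155] [318.34524362 144.20603248] [526.72696015 294.30339966]
pointer [324 147  23   8  76] [538.91840169 290.5278864 ] -13.30615848877154 [530.93156762 288.03055037] [547.76587162 293.27196672]
dot [22.73346101 23.94340079] 46.48486679785229
one [33.35981803  0.76763353] 1.3181846860356015
two [ 26.50675808 -22.54162536] -40.378188287760906
```

Request:
drive_tool(commands="0 0.035 -0.04 0 0 -0.153 60;0 0.035 -0.04 0 0 -0.153 60;0 0.035 -0.04 0 0 -0.153 60;0 0.035 -0.04 0 0 -0.153 60;0 0.035 -0.04 0 0 -0.153 60;0 0.035 -0.04 0 0 -0.153 60;0 0.035 -0.04 0 0 -0.153 60;0 0.035 -0.04 0 0 -0.153 60;0 0.035 -0.04 0 0 -0.153 60;0 0.035 -0.04 0 0 -0.153 60;0 0.035 -0.04 0 0 -0.153 60;0 0.035 -0.04 0 0 -0.153 60;0 0.035 -0.04 0 0 -0.153 60;0 0.035 -0.04 0 0 -0.153 60;0 0.035 -0.04 0 0 -0.153 60;0 0 0 0 0 0 60;0 0 0 0 0 0 60")

```text
time_s: 4.65
eef_pos: [525.1, 292.1, 188.3]
ee_rot: [0.0, 0.993, -0.114, -0.0]
force: [0.3, 0.2, 0.3]
grip_width: 0.598
grip_force: 0.0
```

```bash
cat > e.py <<'E'
from h import *
s=sense();p=capture("wrist");cv2.imwrite("pics/w2.png",p['pixels'])
print(np.round(s['joints'],3),s['eef_pos'],tips_ahead)
for b in boxes_of(p,"selector_grip")[:2]: print(np.round(b['position']),b['confidence'],np.round(onz(p,b['position'],65,s)))
E
python3 e.py
```

```text
[ 0.313  0.528  1.341 -0.     1.273  2.112] [525.11172881 292.05239099 188.31433104] 17.0
[315. 227.] 0.65 [528. 293.  65.]
```

View pics/w2.png

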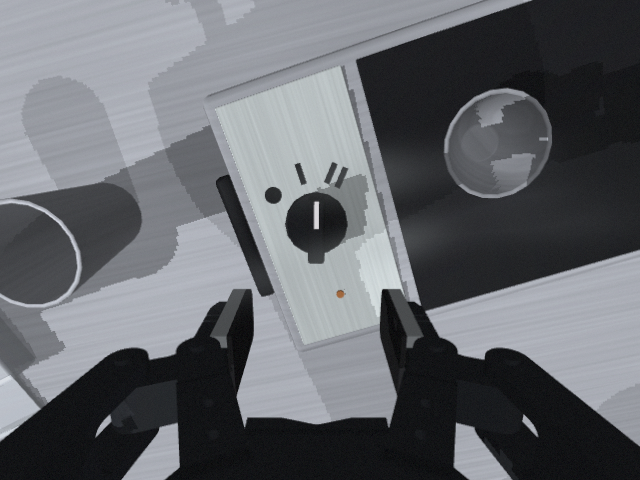

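The pointer stands straight up in the picture, from (317,203) to (317,229). The disc centre is near (316,222), and the marks are dot (273,195), one bar (300,174) and two bars (337,175).

```bash
cat > f.py <<'E'
from h import *
s=sense();p=capture("wrist")
W=lambda uv,z:onz(p,uv,z,s)[:2]
q=s['ee_rot'];ty=R.from_quat([q[1],q[2],q[3],q[0]]).apply([0,1,0]);print("tool y deg",np.degrees(np.arctan2(ty[1],ty[0])))
print("disc",W((316,223),55.5),"bar ends",W((316.5,200),74.5),W((316,262),74.5))
a,b=W((317,203),74.5),W((317,229),74.5);print("ptr",a,b,np.degrees(np.arctan2(*(a-b)[::-1])))
k=W((316,223),55.5)
for u in [(273,195),(300,174),(337,175)]:
    v=W(u,45)-k;print(v,np.degrees(np.arctan2(v[1],v[0])))
E
python3 f.py
```

```text
tool y deg -103.11432428570693
disc [528.7877255  292.91474857] bar ends [548.37199236 288.0314651 ] [507.60968444 297.80237174]
ptr [546.41275029 288.1588356 ] [529.68676592 292.0215851 ] -13.004070892638437
[24.1491488  25.71034134] 46.79345050027328
[34.25822777  3.53539358] 5.891974329609163
[ 27.75484451 -21.47643836] -37.73236815287027
```

Request:
drive_tool(commands="0.034 0.008 -0.2 0 0 0 45;0 0 -0.25 0 0 0 45;0 0 -0.25 0 0 0 45;0 0 -0.2 0 0 0 45;0 0 -0.15 0 0 0 45;0 0 -0.08 0 0 0 45;0 0 0 0 0 0 0;0 0 0 0 0 0 0;0 0 0 0 0 0 0;0 0 0 0 0 0 0;0 0 0 0 0 0 0;0 0 0 0 0 0 0", force=40)

```text
time_s: 5.8
eef_pos: [528.5, 291.9, 76.3]
ee_rot: [0.001, 0.993, -0.115, 0.0]
force: [-2.0, -9.3, 0.9]
grip_width: 0.114
grip_force: 43.0
```

Request:
drive_tool(commands="0 0 0 0 0 0.14 0;0 0 0 0 0 0.14 0;0 0 0 0 0 0.14 0;0 0 0 0 0 0.14 0;0 0 0 0 0 0.14 0;0 0 0 0 0 0.14 0;0 0 0 0 0 0.14 0;0 0 0 0 0 0 0;0 0 0 0 0 0 0")

```text
time_s: 6.55
eef_pos: [528.3, 292.5, 76.3]
ee_rot: [0.001, 0.964, 0.266, -0.0]
force: [-2.0, -5.7, -0.4]
grip_width: 0.113
grip_force: 43.0
```

```bash
cat > g.py <<'E'
from h import *
s=sense();q=s['ee_rot'];ty=R.from_quat([q[1],q[2],q[3],q[0]]).apply([0,1,0])
print(s['time_s'],"tool y deg",np.degrees(np.arctan2(ty[1],ty[0])),np.round(s['wrist_torque'],3),np.round(s['force'],1),np.round(s['eef_pos'],1),s['grip_width'],np.round(s['joints'],2))
E
python3 g.py
```

```text
6.55 tool y deg -59.11138600966733 [-0.818  0.508  0.059] [-2.  -5.7 -0.4] [528.3 292.5  76.3] 0.11280473249751316 [ 0.31  0.66  1.44 -0.    1.04  1.34]
```

Request:
drive_tool(commands="0 0 0 0 0 0.12 0;0 0 0 0 0 0.12 0;0 0 0 0 0 0.06 0;0 0 0 0 0 0 0;0 0 0 0 0 0 0")

```text
time_s: 6.97
eef_pos: [528.2, 292.6, 76.3]
ee_rot: [0.0, 0.926, 0.378, -0.001]
force: [-3.2, -5.0, 0.2]
grip_width: 0.115
grip_force: 43.0
```

```bash
python3 g.py
```

```text
6.9667 tool y deg -45.6314638942515 [-0.784  0.64   0.001] [-3.2 -5.   0.2] [528.2 292.6  76.3] 0.11462603341878354 [ 0.31  0.66  1.44 -0.    1.04  1.11]
```

Request:
drive_tool(commands="0 0 0 0 0 0 40;0 0 0 0 0 0 40;0 0 0 0 0 0 40;0 0 0.2 0 0 0 40;0 0 0.3 0 0 0 60;0 0 0.35 0 0 0 80;0 0 0.35 0 0 0 100;0 0 0 0 0 0 100;0 0 0 0 0 0 100")

```text
time_s: 7.72
eef_pos: [529.1, 293.7, 197.6]
ee_rot: [0.0, 0.926, 0.377, 0.002]
force: [-0.5, -0.5, -1.4]
grip_width: 0.998
grip_force: 0.0
```

```bash
cat > e2.py <<'E'
from h import *
s=sense();p=capture("wrist");cv2.imwrite("pics/w3.png",p['pixels'][60:400,100:560]);print(s['time_s'],s['eef_pos'])
E
python3 e2.py; python3 g.py
```

```text
7.7167 [529.13966505 293.66453694 197.62247231]
7.7667 tool y deg -45.65974110100755 [-0.005  0.006 -0.008] [ 0.2  1.1 -0.6] [528.4 293.4 195.7] 1.000606497006577 [0.31 0.53 1.32 0.   1.29 1.11]
```

View pics/w3.png

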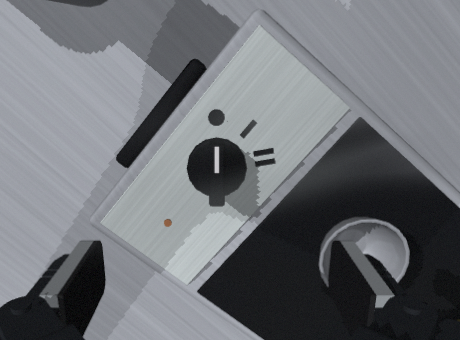

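The pointer now points straight at the single dot, at (216,118) with the disc centre at (217,167), and it stayed there after release. Next I go over the tongs.

Request:
drive_tool(commands="0 -0.2 0 0 0 -0.05 100;0 -0.35 0 0 0 -0.05 100;0 -0.35 0 0 0 -0.05 100;0 -0.35 0 0 0 -0.05 100;0 -0.35 0 0 0 -0.05 100;0 -0.35 0 0 0 -0.05 100;0 -0.35 0 0 0 -0.05 100;0 -0.35 0 0 0 -0.05 100;0 -0.35 0 0 0 -0.05 100;0 -0.35 0 0 0 -0.05 100;0 -0.35 0 0 0 -0.05 100;0 -0.35 0 0 0 -0.05 100;0 -0.35 0 0 0 -0.05 100;0 0 0 0 0 0 100;0 0 0 0 0 0 100")

```text
time_s: 9.02
eef_pos: [527.8, -147.9, 193.8]
ee_rot: [-0.001, 0.992, 0.13, -0.001]
force: [-0.6, 0.7, 1.1]
grip_width: 1.002
grip_force: 0.0
```

```bash
cat > t.py <<'E'
from h import *
s=sense();p=capture("wrist");cv2.imwrite("pics/w4.png",p['pixels'])
for n in ("tongs_grip","tongs_jaw","corn_center"):
    for b in boxes_of(p,n)[:2]: print(n,np.round(b['position']),round(b['confidence'],2),np.round(onz(p,b['position'],64 if n[0]=='c' else 15,s)))
E
python3 t.py; python3 g.py
```

```text
tongs_grip [340. 229.] 0.93 [ 519. -168.   15.]
tongs_jaw [341. 223.] 0.74 [ 524. -168.   15.]
corn_center [ 38. 107.] 0.98 [560.  46.  64.]
9.2167 tool y deg -74.83050623428102 [-0.021 -0.038 -0.034] [-0.7 -0.5  0.1] [ 528.3 -145.5  194.9] 0.9990132208509929 [-0.48  0.41  1.51  0.    1.23  0.82]
```

View pics/w4.png

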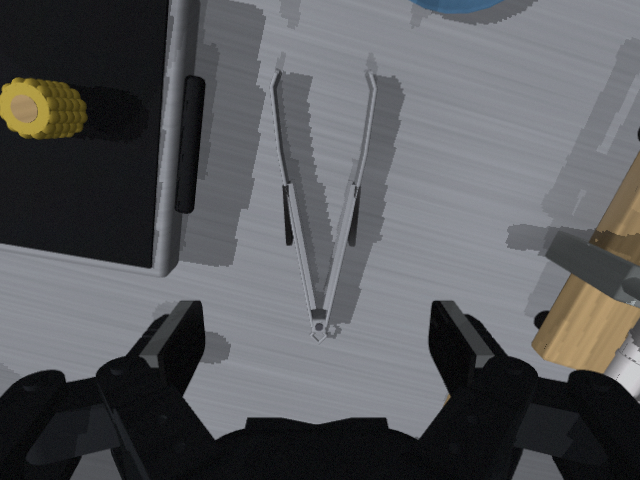

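The tongs lie straight up in the picture, with hinge (319,330), lips (277,73) and (371,73), and sleeve middles (288,215) and (355,215).

```bash
cat > u.py <<'E'
from h import *
s=sense();p=capture("wrist")
W=lambda uv,z:onz(p,uv,z,s)[:2]
h=W((319.5,330),20);l=W((277,73),22);r=W((371,73),22);sl=W((286.5,215),18);sr=W((356.5,215),18)
m=(l+r)/2;d=m-h;print("h",h,"tip mid",m,"len",np.linalg.norm(d),"gap",np.linalg.norm(l-r),"yaw",np.degrees(np.arctan2(d[1],d[0])))
u=d/np.linalg.norm(d);print("grip from tip",m-105*u,"from hinge",h+100*u,"sleeves mid",(sl+sr)/2,np.linalg.norm(sl-sr),(((sl+sr)/2)-h)@u)
print(s['eef_pos'])
E
python3 u.py
```

```text
h [ 427.27663857 -174.36185866] tip mid [ 630.87957594 -121.6842632 ] len 210.3071210576973 gap 67.78551002784847 yaw 14.505880713670082
grip from tip [ 529.22677257 -147.98459719] from hinge [ 524.08883226 -149.31392154] sleeves mid [ 527.8821884  -148.36562009] 56.60819618443754 103.90996124804032
[ 528.34787873 -145.5305202   194.89704396]
```

Request:
drive_tool(commands="-0.008 -0.028 -0.2 0 0 0 100;0 0 -0.35 0 0 0 100;0 0 -0.35 0 0 0 100;0 0 -0.35 0 0 0 100;0 0 -0.25 0 0 0 100;0 0 -0.15 0 0 0 100;0 0 -0.08 0 0 0 100;0 0 -0.04 0 0 0 100;0 0 0 0 0 0 100;0 0 0 0 0 0 60;0 0 0 0 0 0 60;0 0 0 0 0 0 60;0 0 0 0 0 0 60;0 0 0 0 0 0 60;0 0 0 0 0 0 60", force=40)

```text
time_s: 10.52
eef_pos: [528.8, -150.1, 20.2]
ee_rot: [0.001, 0.991, 0.131, 0.002]
force: [-0.4, 0.0, 8.5]
grip_width: 0.605
grip_force: 10.3
```

Request:
drive_tool(commands="0 0 0.1 0 0 0 60;0 0 0.3 0 0 0 60;0 0 0.4 0 0 0 60;0 0 0.4 0 0 0 60;0.03 0.02 0 0 0 0.152 60;0.03 0.03 0 0 0 0.152 60;0.03 0.03 0 0 0 0.152 60;0.03 0.03 0 0 0 0.152 60;0.03 0.03 0 0 0 0.152 60;0.03 0.03 0 0 0 0.152 60;0.03 0.03 0 0 0 0.152 60;0.03 0.03 0 0 0 0.152 60;0.03 0.03 0 0 0 0.152 60;0.03 0.03 0 0 0 0.152 60;0.03 0.03 0 0 0 0.152 60;0 0 0 0 0 0 60;0 0 0 0 0 0 60")

```text
time_s: 11.93
eef_pos: [560.5, -117.4, 138.9]
ee_rot: [0.0, 0.706, 0.708, 0.0]
force: [-0.5, -0.0, -0.4]
grip_width: 0.6
grip_force: 7.5
```

```bash
cat > v.py <<'E'
from h import *
import sys
s=sense();p=capture("wrist");cv2.imwrite(f"pics/{sys.argv[1]}.png",p['pixels'])
for n,z in (("corn_center",64),("tongs_jaw",s['eef_pos'][2]-9),("katori",60)):
    for b in boxes_of(p,n)[:2]: print(n,np.round(b['position']),round(b['confidence'],2),np.round(onz(p,b['position'],z,s)))
E
python3 v.py w5; python3 g.py
```

```text
corn_center [ 19. 126.] 0.81 [409. -46.  64.]
tongs_jaw [362. 266.] 0.95 [577. -95. 130.]
12.1333 tool y deg 0.18694423948151162 [0.043 0.01  0.036] [-0.6 -0.1 -1.5] [ 560.5 -117.7  138.5] 0.6025602975247875 [-0.41  0.52  1.49 -0.    1.13 -0.41]
```

View pics/w5.png

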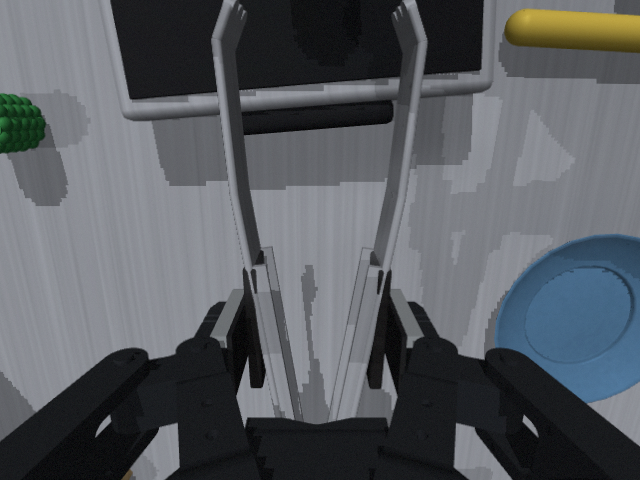

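The tongs are held straight, with their lips symmetric at (235,10) and (405,10). I'll hover over the corn and look before lowering.

Request:
drive_tool(commands="-0.01 0.2 0 0 0 0 60;0 0.3 -0.05 0 0 0 60;0 0.25 -0.05 0 0 0 60;0 0.13 -0.08 0 0 0 60;0 0 0 0 0 0 60;0 0 0 0 0 0 60;0 0 0 0 0 0 60")

```text
time_s: 12.72
eef_pos: [559.8, -30.5, 120.5]
ee_rot: [0.0, 0.706, 0.709, -0.0]
force: [-0.5, -0.4, -1.2]
grip_width: 0.603
grip_force: 7.5
```

```bash
python3 v.py w6; python3 g.py
```

```text
corn_center [ 23. 262.] 0.92 [410. -26.  64.]
corn_center [316. 125.] 0.75 [559.  42.  64.]
tongs_jaw [360. 267.] 0.74 [576.  -9. 111.]
12.9167 tool y deg 0.2426721231002084 [ 0.03  -0.037 -0.011] [-0.3  0.6 -0.6] [559.7 -30.4 120.5] 0.6017257121599328 [-0.26  0.52  1.55 -0.    1.07 -0.27]
```

View pics/w6.png

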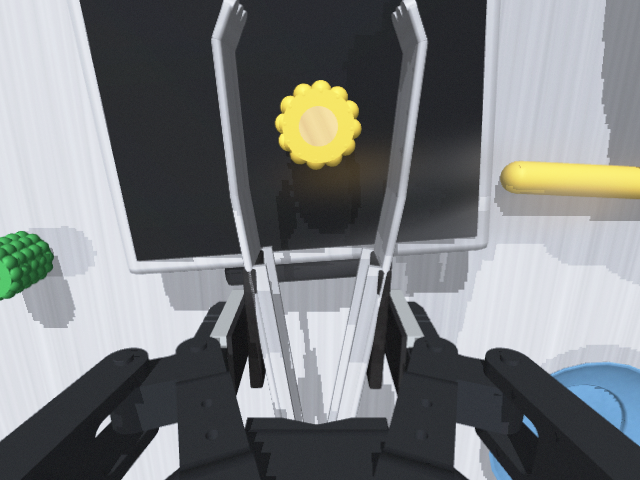

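The corn is at (318,125), centred between the jaws (inner faces around columns 240 and 398). I lower straight down.

Request:
drive_tool(commands="0 0 -0.12 0 0 0 60;0 0 -0.14 0 0 0 60;0 0 -0.12 0 0 0 60;0 0 -0.08 0 0 0 60;0 0 0 0 0 0 60;0 0 0 0 0 0 60")

```text
time_s: 13.42
eef_pos: [559.7, -29.8, 74.4]
ee_rot: [-0.0, 0.705, 0.709, -0.0]
force: [0.2, -0.1, -1.0]
grip_width: 0.599
grip_force: 7.5
```

```bash
python3 v.py w7; python3 g.py
```

```text
corn_center [318. 130.] 0.84 [559.  42.  64.]
tongs_jaw [360. 267.] 0.55 [576.  -8.  65.]
13.6167 tool y deg 0.3111180385913737 [-0.063  0.033  0.031] [ 0.3 -0.1 -1.2] [560.  -29.7  75.1] 0.6006911670466163 [-0.26  0.58  1.58 -0.    0.98 -0.27]
```

Request:
drive_tool(commands="0 0 0 0 0 0 55;0 0 0 0 0 0 50;0 0 0 0 0 0 45;0 0 0 0 0 0 40;0 0 0 0 0 0 30;0 0 0 0 0 0 20;0 0 0 0 0 0 20;0 0 0 0 0 0 20", force=40)

```text
time_s: 14.28
eef_pos: [559.7, -29.6, 74.4]
ee_rot: [0.0, 0.705, 0.709, 0.0]
force: [0.9, -0.8, 0.9]
grip_width: 0.466
grip_force: 40.2
```

Request:
drive_tool(commands="0 0 0.03 0 0 0 20;0 0 0.08 0 0 0 20;0 0 0.12 0 0 0 20;0 0 0.15 0 0 0 20;0 0 0.15 0 0 0 20;0 0 0.15 0 0 0 20;0 0 0.15 0 0 0 20;0 0 0.15 0 0 0 20;0 0 0.15 0 0 0 20;0 0 0.15 0 0 0 20;0 0 0.15 0 0 0 20;0 0 0.1 0 0 0 20;0 0 0.05 0 0 0 20;0 0 0 0 0 0 20;0 0 0 0 0 0 20")

```text
time_s: 15.53
eef_pos: [559.4, -29.5, 231.8]
ee_rot: [-0.0, 0.705, 0.709, -0.0]
force: [0.3, -0.3, -2.1]
grip_width: 0.459
grip_force: 40.5
```

```bash
cat > x.py <<'E'
from h import *
s=sense();z=s['eef_pos'][2]-9
p=capture("wrist")
for b in boxes_of(p,"corn_center")[:2]: print(np.round(b['position']),round(b['confidence'],2),np.round(onz(p,b['position'],z,s)))
P=[capture(c) for c in("scene","side")];j=np.array(s['eef_pos'])
ty=R.from_quat(np.r_[s['ee_rot'][1:],s['ee_rot'][0]]).apply([1,0,0]);j=j+73*ty-[0,0,9];print("jaw",j)
for q in P:
    print("expected px",proj(q,j)[0],[(np.round(b['position']),round(b['confidence'],2)) for b in boxes_of(q,"corn_center")[:3]])
A=[ray(q,u) for q,u in zip(P,[(215.0,351.5),(435.0,359.5)])]
M=sum(np.eye(3)-np.outer(v,v)/(v@v) for o,v in A);B=sum((np.eye(3)-np.outer(v,v)/(v@v))@o for o,v in A)
print("perch bar mid",np.linalg.solve(M,B))
cv2.imwrite("pics/side8.png",P[1]['pixels'])
E
python3 x.py; python3 g.py
```

```text
[100. 222.] 0.93 [480.   9. 223.]
[317. 131.] 0.55 [559.  42. 223.]
jaw [558.96205753  43.53990999 222.80080639]
expected px [323.82915974 214.72364327] [(array([300., 242.]), 0.69), (array([251., 258.]), 0.51)]
expected px [316.13088603 180.16497162] [(array([256., 311.]), 0.77), (array([290., 235.]), 0.7), (array([241., 155.]), 0.68)]
perch bar mid [ 551.95461147 -354.21047715  118.1922813 ]
15.8333 tool y deg 0.31653068370570137 [-0.024  0.016  0.016] [ 0.1 -0.2 -1.2] [559.5 -29.5 231.8] 0.465003529243216 [-0.26  0.4   1.41 -0.    1.33 -0.27]
```

Request:
drive_tool(commands="-0.02 -0.08 0 0 0 -0.05 20;-0.04 -0.16 0 0 0 -0.1 20;-0.04 -0.17 0 0 0 -0.1 20;-0.04 -0.17 0 0 0 -0.1 20;-0.04 -0.17 0 0 0 -0.1 20;-0.04 -0.17 0 0 0 -0.11 20;-0.04 -0.17 0 0 0 -0.11 20;-0.04 -0.17 0 0 0 -0.11 20;-0.04 -0.17 0 0 0 -0.11 20;-0.04 -0.17 0 0 0 -0.11 20;-0.04 -0.17 0 0 0 -0.11 20;-0.04 -0.17 0 0 0 -0.11 20;-0.04 -0.17 0 0 0 -0.11 20;-0.04 -0.17 0 0 0 -0.11 20;-0.04 -0.17 0 0 0 -0.11 20;-0.04 -0.17 0 0 0 -0.11 20;-0.04 -0.17 0 0 0 -0.11 20;-0.04 -0.17 0 0 0 -0.11 20;-0.04 -0.17 0 0 0 -0.11 20;-0.04 -0.13 0 0 0 -0.06 20")

```text
time_s: 17.5
eef_pos: [480.8, -357.2, 232.0]
ee_rot: [0.0, 1.0, -0.021, -0.0]
force: [-0.1, 0.6, -1.0]
grip_width: 0.461
grip_force: 40.4
```

Request:
drive_tool(commands="-0.02 0 0 0 0 0 20;0 0 0 0 0 0 20;0 0 0 0 0 0 20;0 0 0 0 0 0 20;0 0 0 0 0 0 20;0 0 0 0 0 0 20;0 0 0 0 0 0 20;0 0 0 0 0 0 20")

```text
time_s: 18.17
eef_pos: [479.7, -355.3, 232.3]
ee_rot: [0.0, 1.0, -0.017, 0.0]
force: [0.2, -0.4, -1.6]
grip_width: 0.466
grip_force: 40.5
```

```bash
python3 x.py; python3 g.py
```

```text
[ 17. 327.] 0.66 [ 478. -234.  223.]
[318. 128.] 0.64 [ 550. -357.  223.]
jaw [ 552.66397837 -357.75946392  223.32134981]
expected px [205.47042363 326.10507254] [(array([207., 324.]), 0.62), (array([405., 178.]), 0.58), (array([248., 259.]), 0.56)]
expected px [448.65548922 322.36572088] [(array([257., 310.]), 0.76), (array([449., 323.]), 0.57)]
perch bar mid [ 551.95461147 -354.21047715  118.1922813 ]
18.4667 tool y deg -91.93479099343858 [ 0.017 -0.058  0.023] [-0.4  0.2 -1.4] [ 479.6 -355.5  232.3] 0.4615500347924752 [-0.83  0.48  1.29  0.    1.37  0.77]
```

View pics/side8.png

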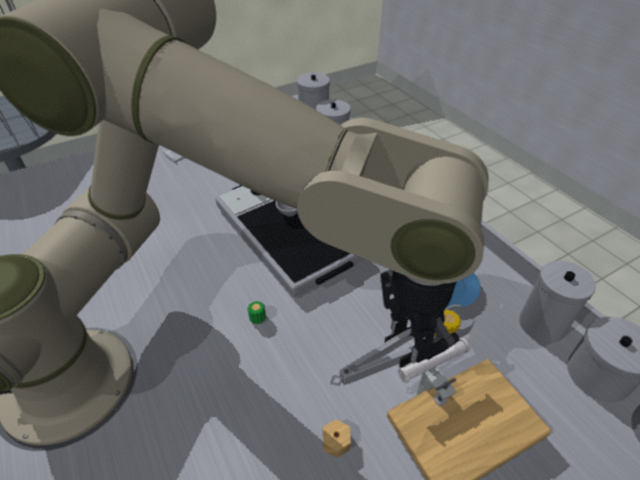

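The corn appears at (450,322) in the side picture and (207,324) in the scene picture, matching the expected spot above the bar. I'm handing in.

```bash
python3 -c "from rig import *; print(finish_job())"
```

```text
the job is handed in; nothing more can be done
None
```

I handed the job in with the knob's pointer on the off dot and the corn held still in the tongs, measured about 10 cm above the middle of the perch bar; no verdict was shown.

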